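Fit the drive coupling on the bench mixer

ROBOT

A 6-joint arm with a two-finger parallel gripper is mounted at the origin on a cart in front of the work surface, level with it; the furniture and walls round the work are solid. World frame = base frame: x ahead of the robot, y to its left, z up, the work surface at z = 0. Lengths are in mm, angles in rad, forces in N, time in s.
With the tool pointing down it reaches from about 275 to 725 mm from the base axis. Payload 5.6 kg.
Tool frame: the origin (TCP) lies midway between the tips of the shut fingers; the grasp point (between the pads) lies bot.grasp_offset behind it (bot.grasp_offset is the distance from the TCP to the grasp point, in mm); z points along the fingers, y is the line along which they close (so a half turn about z gives the same grasp; the last joint's range is limited). The gripper opens to 85 mm and grips with 20 to 120 N. Pads are 22 mm wide; open, the fingers measure 114 mm over their backs; the gripper's body (76 mm by 85 mm) begins 54 mm behind the grasp point. The pads swing forward as they close: fully open they stand 13 mm farther back than shut.
Start: joints at [1.431, 0.255, 0.108, 0, -1.424, -0.285], TCP at [226.649, 501.122, 231.283] pointing down, gripper open.
Joint ranges: [-2.95, 2.95], [-1.21, 1.97], [-1.09, 1.5], [-2.87, 1.71], [-2.94, -0.07], [-3.05, 3.05]. Speed limits (rad/s): [2.57, 2.57, 3.14, 3.14, 3.14, 3.14].

INTERFACE

Orientations are given as a rotation vector (axis times angle).
In Python, from rig import bot gives the robot as it stands. The module is installed in compiled form; this text tells all that it offers. Calls block until the motion is done:
- bot.move_ptp(position, orientation): joint-space move of the TCP to a pose.
- bot.move_linear(position, frame=None, rate=150): straight line of the TCP; frame=None keeps the orientation; rate is the mean speed in mm/s.
- bot.movej(angles): joint-space move.
- bot.gripper_to(opening, newtons=None): opening from 0.0 (shut) to 1.0 (fully open); newtons is the grip in N (None keeps the last); returns when the fingers have stopped.
- bot.wait(seconds).
- bot.inverse_kinematics(position, orientation): joint angles nearest the present ones, or None.
- bot.camera(name): name is "scene" or "top" or "wrist"; returns the picture (400x640x3 uint8, red, green, blue); there is no depth.
- bot.camera_model(name): a dict with "mtx" (3x3 intrinsics, pixels), "k1" (the pictures are not rectified: a ray, as slopes to the right and down, at radius r is drawn at 1 + k1 r^2 times it, then the intrinsics apply), "position" and "attitude" of the camera in the world. Camera axes: x right, y up, looking along -z (the intrinsics and any distortion apply to the point x, -y, -z); pixel columns grow to the right and rows downward; lengths in mm; the calibration is good to about 2 mm. A picture is of the moment at which its call begins: read the wrist's pose just before it. camera_model takes no time and is no camera call; for the wrist camera it gives the pose at the moment of the call.
A pose or a line that the arm cannot do raises bot.IKError and nothing moves.
- bot.hand_in(): hands the job in; it is judged then, once.
Readings, each from a call of its own:
- bot.current_t(): time.
- bot.current_joint_pos(): joint angles.
- bot.current_qvel(): joint speeds.
- bot.current_joint_torque(): joint torques, N m.
- bot.current_tool_pos(): TCP position.
- bot.current_tcp_rot(): TCP orientation.
- bot.current_force(): force on the tool from outside, world axes, zero at the start.
- bot.current_wrist_torque(): the same for the moment, N m.
- bot.current_finger_gap(): opening from 0.0 (shut) to 1.0 (fully open).
- bot.current_grip_force(): force on a finger pad.
Only numpy, scipy, OpenCV 4.12 (cv2) and the standard library are available. Lean on these libraries where they do the work, as an engineer would, in place of code of your own. Each camera call takes 0.05 s, during which the arm holds its last target. There are 200 camera calls.

TASK

Lift the mixing canister off the bench mixer by its handle and set it down gently, upright, on the bare desk beside the mixer. Then slide the aluminium drive coupling, slot down, over the mixer's upright spindle, turn it by feel until the slot in its underside drops over the spindle's cross pin, and leave it fully home on the shoulder, without ramming it. Do not knock over the spray can.

Things in the scene. Friction and masses are not known exactly. Their poses are not given: they have to be found in the camera images.
- canister: closed round aluminium canister, black lid, 112 mm across, 141 mm to the lid's top, 0.5 kg; origin mid underside, z up. Its underside is a hollow skirt (wall 6 mm, 56 mm deep) standing over the spindle on the mixer's deck 66 mm above the desk, located with 4 mm play by a boss 6 mm high: lift it 60 mm or more straight up before going sideways
- canister_handle (a point): middle of the canister's fixed bail handle, a black round grip 13 mm thick and 70 mm long lying along the canister's y axis, 176 mm above its underside and 35 mm above the lid; pinch it from above across its thickness (along the canister's x)
- coupling: aluminium jaw coupling: round sleeve, 40 mm outside diameter, 40 mm high, 0.11 kg, 18 mm through bore, standing slot down on the desk, free for 35 mm all round. Origin mid underside, z up along the bore. Lower 10 mm: one slot 7.5 mm wide straight across the underside along its x axis (fits the pin every half turn). 10 to 32 mm: plain round body, the part to grip. 32 to 40 mm: three jaws
- seat (a point): on the mixer: centre of the flat shoulder (42 mm across) at the foot of the upright spindle, 78 mm above the desk, z up the spindle's axis; the coupling's underside rests here when home. The spindle is 16 mm in diameter (1 mm clearance all round in the bore). The black boss round the shoulder lies 6 mm lower
- spindle_tip (a point): top end of the spindle, on its axis, 36 mm above seat; the last 4 mm taper to 10 mm in diameter
- pin (a point): middle of the brass cross pin, on the spindle's axis 5 mm above seat; pin level, 5 mm thick, 34 mm long. A coupling whose slot misses it stops on it 7.5 mm above home. The stopped gearmotor holds the spindle at any angle, which is NOT reported (not this point's x or y): press lightly and turn the coupling, regripping if needed, until it drops. It does so within about 7 degrees either side
- mixer_base: the bench mixer's drive: blue housing 160 x 140 mm, with a round deck 124 mm across, 66 mm above the desk, fixed to the desk; origin at its underside below the spindle; the front panel looks to its -x
- bare_spot (a point): middle of a bare patch of the desk to the left of the mixer, at desk height, free for 80 mm all round; a good place for the canister
- spray_can: tall white spray can with a green cap, 59 mm across and 225 mm high, standing on the desk behind the mixer; not to be knocked over; origin at the middle of its underside, z up
There are look-alikes about, which are no part of the job. There is more than one size of the coupling; the job needs the smaller.

How it is judged:
By the outcome, as a careful person would: the job done as asked, in the order asked, and still so for the second after the job is handed in, with the robot touching nothing.
It also fails if it takes over 69 s, if anything falls off the work surface, if the arm or the gripper's body presses on something with over 40 N, if the wrist force passes 120 N, or if a joint passes its speed limit or range.

## Working session

There is one attempt and no reset: what is moved stays moved. The work goes in short steps, each a Python script; the robot and the scene stay as the last script left them, time stands still between calls to the robot, and variables do not carry over. Pictures are saved under pics/ and viewed, at most 10 in all, crops included, and the job is handed in when it is done.

```bash
mkdir -p pics; cat > h.py <<'E'
import numpy as np, cv2
from scipy.spatial.transform import Rotation as R
from rig import bot
def save(n,f):
    im=bot.camera(n); cv2.imwrite('pics/'+f,im[:,:,::-1]); return im
def att(m):
    a=np.array(m['attitude'],float)
    return a if a.shape==(3,3) else (R.from_rotvec(a).as_matrix() if a.size==3 else R.from_quat(a).as_matrix())
def ray(m,u,v):
    K=np.array(m['mtx']); d=cv2.undistortPoints(np.array([[[u,v]]],float),K,np.array([m['k1'],0,0,0,0.]))[0,0]
    # k1 model: same as opencv first radial term
    return np.array(m['position'],float), att(m)@np.array([d[0],-d[1],-1.])
def atz(m,u,v,z):
    p,d=ray(m,u,v); return p+d*(z-p[2])/d[2]
def proj(m,P):
    c=att(m).T@(np.array(P,float)-np.array(m['position'])); x,y=c[0]/-c[2],-c[1]/-c[2]
    s=1+m['k1']*(x*x+y*y); K=np.array(m['mtx']); return (K@[x*s,y*s,1])[:2]
E
python3 - <<'E'
from h import *
for n in ('scene','top','wrist'):
    save(n,n+'0.png'); m=bot.camera_model(n); print(n,m)
print(bot.current_t(),bot.current_tcp_rot(),bot.grasp_offset,bot.current_tool_pos())
a=cv2.imread('pics/top0.png');cv2.imwrite('pics/top0b.png',cv2.resize(a,(800,500),interpolation=cv2.INTER_CUBIC))
E
```

```text
scene {'mtx': array([[443.75030641,   0.        , 318.51415182],
       [  0.        , 443.75030641, 205.18251755],
       [  0.        ,   0.        ,   1.        ]]), 'k1': -0.03272078526887187, 'position': array([-103.16542884, -780.47734565, 1062.88821226]), 'attitude': array([ 0.80728327, -0.32698155, -0.67441775])}
top {'mtx': array([[363.16583551,   0.        , 322.79949024],
       [  0.        , 363.16583551, 202.74777142],
       [  0.        ,   0.        ,   1.        ]]), 'k1': -0.028856199281179693, 'position': array([ 378.08336927,  -58.81565522, 1343.7859063 ]), 'attitude': array([ 0.16104996, -0.14326913, -1.58314232])}
wrist {'mtx': array([[322.07787628,   0.        , 321.75980989],
       [  0.        , 322.07787628, 197.53088108],
       [  0.        ,   0.        ,   1.        ]]), 'k1': -0.036046060121777405, 'position': array([292.51449783, 471.54134775, 374.39165614]), 'attitude': array([-0.18609642,  0.28481776, -1.98047543])}
0.15 [ 3.06953644e+00 -6.62132657e-01 -3.20638879e-04] 18.700000000000003 [226.49534929 500.77806009 230.61000552]
```

View pics/top0b.png

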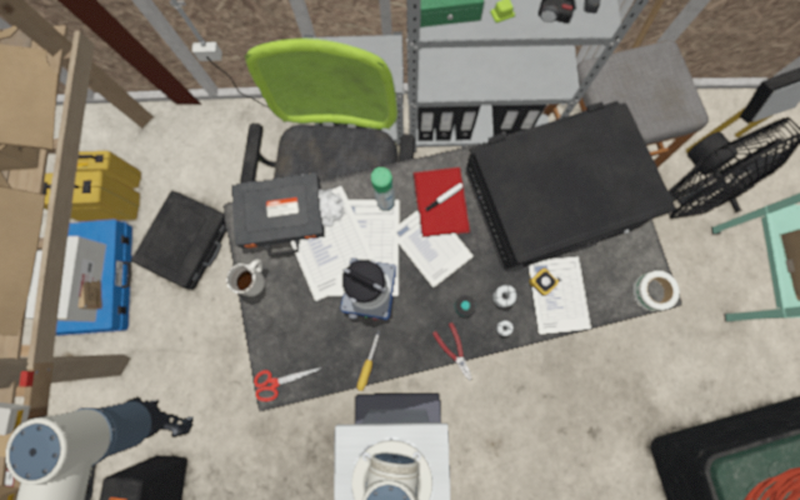

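View pics/scene0.png

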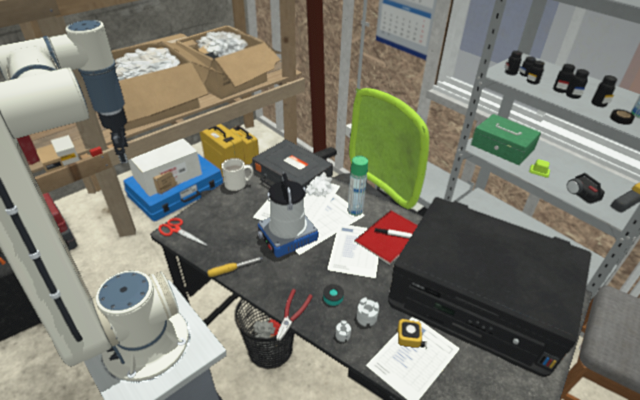

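The top view (800 px wide) shows the mixer and canister near (368,285) and the spray can near (382,180). The larger coupling is near (504,296) and the smaller near (505,328). I'll enlarge the crops.

```bash
python3 - <<'E'
from h import *
a=cv2.imread('pics/top0.png'); s=cv2.imread('pics/scene0.png')
r=lambda im,x,y,w,h,k:cv2.resize(im[y:y+h,x:x+w],None,fx=k,fy=k,interpolation=cv2.INTER_CUBIC)
# top: x260..340 y195..265 k5 ; top couplings x370..430,y225..275 
A=r(a,260,195,80,70,5); B=r(a,365,215,80,70,5)
C=r(s,245,160,80,60+40,4)[:300]; D=r(s,310,280,80,75,5)[:300,:400]
C=cv2.copyMakeBorder(C,0,0,0,80,0)
cv2.imwrite('pics/c1.png',np.vstack([np.hstack([A,B])[:350],]))
cv2.imwrite('pics/c2.png',np.hstack([r(s,245,170,80,100,5),r(s,310,280,80,100,5)]))
m=bot.camera_model('top'); f=.8
for n,u,v,z in (('can',366,282,200),('small',505,328,40),('large',504,296,50),('spray',382,175,225)): print(n,atz(m,u*f,v*f,z))
E
```

```text
can [530.0086446   48.73291452 200.        ]
small [ 412.70259311 -330.20497244   40.        ]
large [ 502.50935672 -330.47601789   50.        ]
spray [806.3315364    4.56689796 225.        ]
```

View pics/c1.png

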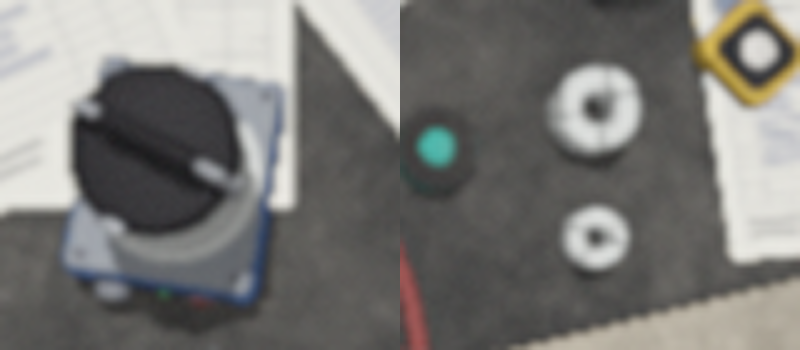

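View pics/c2.png

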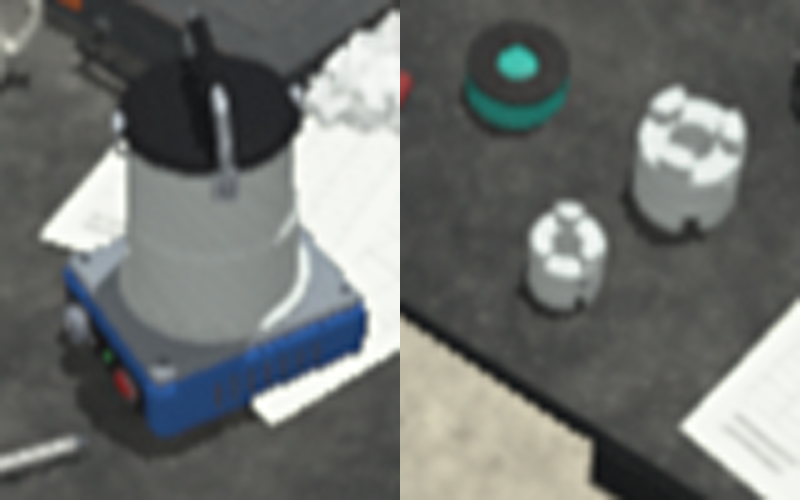

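Crop 1 shows the lid centred near top pixel (291.6,225), with the handle running from about (278,217) to (304,230). The small coupling's top is near (404.4,262.5). Crop 2 shows the front panel facing the robot side, and the small coupling's slot with one end facing camera lower right. I'll look next with the wrist camera, closer up.

```bash
cat >> h.py <<'E'
def rv(yaw): return (R.from_euler('z',yaw)*R.from_rotvec([np.pi,0,0])).as_rotvec()
E
python3 - <<'E'
from h import *
m=bot.camera_model('top')
print('lid',atz(m,291.6,225,207)); a=atz(m,277.6,216.6,242);b=atz(m,304.4,230.6,242); print(a,b,(a+b)/2,np.degrees(np.arctan2(*(b-a)[1::-1])))
print('coup',atz(m,404.4,262.5,40),'bare',atz(m,294*.8,332*.8,0))
c=(a+b)/2
for y in (.42,.42-np.pi,.42+np.pi,-1.15,1.15,-2,2.,0): 
  q=bot.inverse_kinematics([c[0],c[1],300],rv(y)); print(y,None if q is None else np.round(q,2))
bot.move_ptp([c[0]-110,c[1],390],rv(0)); 
mw=bot.camera_model('wrist');save('wrist','w1.png'); np.save('w1.npy',mw,allow_pickle=True); print(mw,bot.current_t(),bot.current_tool_pos())
print(proj(mw,c))
E
```

```text
lid [531.0538762   51.86613584 207.        ]
[553.13286601  91.57242171 242.        ] [508.44403897   9.38765354 242.        ] [530.78845249  50.48003762 242.        ] -118.53559898737957
coup [ 412.32573061 -331.60150492   40.        ] bare [412.55431324 279.3391618    0.        ]
0.42 [ 0.39  0.21  0.22  0.   -1.58  1.6 ]
-2.721592653589793 [ 0.39  0.21  0.22  0.   -1.58 -1.54]
3.561592653589793 [ 0.39  0.21  0.22  0.   -1.58 -1.54]
-1.15 [ 0.39  0.21  0.22  0.   -1.58  0.03]
1.15 [ 0.39  0.21  0.22  0.   -1.58  2.33]
-2 [ 0.39  0.21  0.22  0.   -1.58 -0.82]
2.0 None
0 [ 0.39  0.21  0.22  0.   -1.58  1.18]
{'mtx': array([[322.07787628,   0.        , 321.75980989],
       [  0.        , 322.07787628, 197.53088108],
       [  0.        ,   0.        ,   1.        ]]), 'k1': -0.036046060121777405, 'position': array([493.27088139,  51.32309995, 533.24127618]), 'attitude': array([-0.22640659,  0.22553361, -1.55885064])} 2.0667 [420.79991516  51.09789011 389.5143743 ]
[322.58705422  56.23903469]
```

View pics/w1.png

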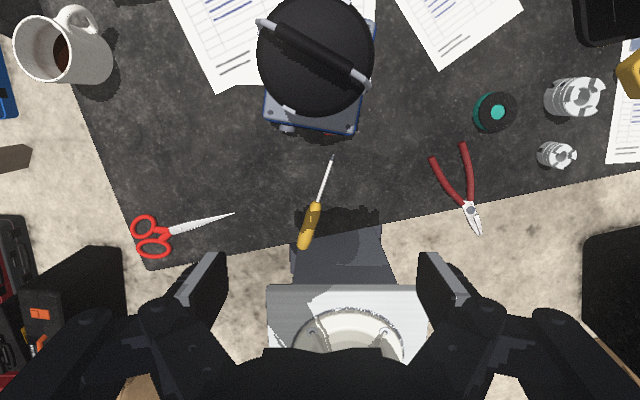

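The wrist view shows the bail ends at (262,22) and (365,87), with the black grip's middle near (314,54). The bare patch is centred near (185,150), clear of the mug (100,60), papers (225,90) and scissors (235,212). The small coupling is near (556,155).

```bash
python3 - <<'E'
from h import *
m=np.load('w1.npy',allow_pickle=True).item()
a=atz(m,262,22,242);b=atz(m,365,87,242);print('handle',a,b,(a+b)/2,np.degrees(np.arctan2(*(a-b)[1::-1])),np.linalg.norm(a-b))
print('lid',atz(m,315,57,207))
for n,u,v in(('bare',185,150),('mug',100,90),('paper',222,95),('paper2',270,95),('sc',235,212),('drv',332,155),('boxcorner',262,118)): print(n,atz(m,u,v,0)[:2])
print('coup',atz(m,562,154,40))
im=cv2.imread('pics/w1.png')
h=cv2.resize(im[0:130,240:390],None,fx=4,fy=4,interpolation=cv2.INTER_CUBIC);cv2.imwrite('pics/w1c.png',h)
E
```

```text
handle [557.24935617 100.21872752 242.        ] [506.16383651  13.98405454 242.        ] [531.70659634  57.10139103 242.        ] 59.35745067914721 100.23048010622757
lid [534.62719762  57.52011478 207.        ]
bare [417.93490811 278.84197864]
mug [515.12328094 406.51906368]
paper [505.18584986 209.47609931]
paper2 [504.79753717 133.05511536]
sc [308.8846043  203.22599066]
drv [409.12162163  33.99573514]
boxcorner [469.24233965 147.49218217]
coup [ 418.45098421 -325.88537282   40.        ]
```

View pics/w1c.png

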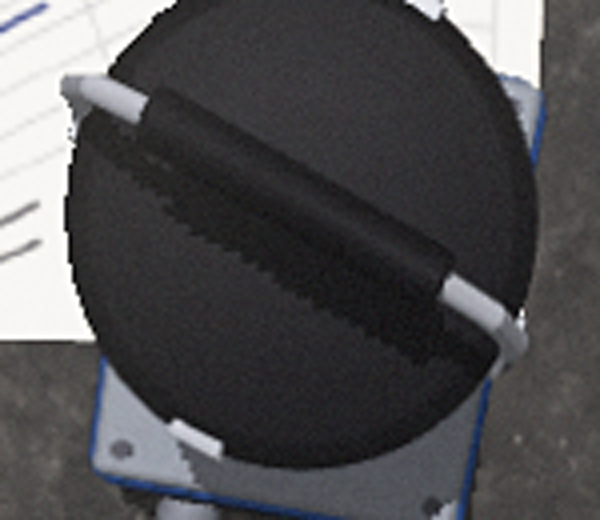

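```bash
python3 - <<'E'
from h import *
m=np.load('w1.npy',allow_pickle=True).item()
a=atz(m,276.75,26.75,242);b=atz(m,351.75,68,242);c=(a+b)/2;yaw=np.arctan2(*(a-b)[1::-1]);print('handle',c,np.degrees(yaw),np.linalg.norm(a-b))
# second look: yaw aligned with handle (same side choice), camera back along -x of tool
yaw-=np.pi
print(bot.inverse_kinematics([c[0],c[1],330],rv(yaw)))
d=np.array([np.cos(yaw),np.sin(yaw)])
p=c[:2]-d*115
bot.move_ptp([p[0],p[1],345],rv(yaw))
mw=bot.camera_model('wrist');im=save('wrist','w2.png');np.save('w2.npy',mw,allow_pickle=True)
print(proj(mw,c),proj(mw,a),proj(mw,b),bot.current_t())
E
```

```text
handle [537.55416235  56.98795182 242.        ] 62.81141279387646 70.21939634083392
[ 0.39527881  0.23048892  0.32286076  0.         -1.66316817 -0.86980917]
[322.1798955   39.18382727] [322.14700305  91.18620869] [322.2144094  -16.55519412] 3.9167
```

View pics/w2.png

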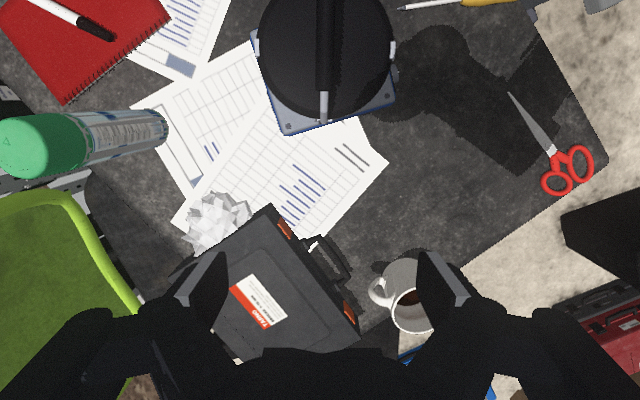

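The near grip end sits at (324,92) against a predicted (322,91), so the handle is confirmed to within about 2 mm. Next is the grasp and lift.

```bash
python3 - <<'E'
from h import *
yaw=np.radians(62.8-180); x,y=535.6,57.3
print(bot.inverse_kinematics([418,279,240],rv(yaw)))
bot.gripper_to(0.6,60)
bot.move_ptp([x,y,300],rv(yaw))
bot.move_linear([x,y,223.5],rate=120)
print('F',bot.current_force())
bot.gripper_to(0.0,60)
p=np.array(bot.current_tool_pos());print(bot.current_finger_gap(),bot.current_grip_force(),bot.current_force(),p,bot.current_t())
if bot.current_finger_gap()>.05:
    bot.move_linear([x,y,230],rate=30); print(bot.current_force())
    bot.move_linear([x,y,300],rate=70); print(bot.current_force(),bot.current_finger_gap(),bot.current_t())
    save('scene','s1.png')
E
```

```text
[ 9.00833198e-01  1.58167316e-01  7.14373385e-03 -4.44089210e-16
 -1.41977274e+00 -1.37556275e+00]
F [ 0.63046174 -0.10191777 -0.14290326]
0.1257395904511579 58.459542989730835 [-2.14103211 -0.23543331  3.35487469] [535.7716758   57.25988744 224.21558441] 6.15
[ 0.01234081  0.37407371 -5.1328472 ]
[-0.51974759 -0.09233074 -5.30135535] 0.13062284695610582 7.6667
```

```bash
python3 - <<'E'
from h import *
bx,by=418,272
bot.move_linear([bx,by,300],rate=130); bot.wait(.3); f0=bot.current_force()[2]
bot.move_linear([bx,by,166],rate=90); bot.wait(.4); f0=bot.current_force()[2];print(f0)
z=166
while z>150:
    z-=1; bot.move_linear([bx,by,z],rate=20)
    f=bot.current_force()[2]
    if f-f0>2: break
print(z,f,bot.current_tool_pos(),bot.current_t())
bot.wait(.3);print(bot.current_force(),bot.current_wrist_torque())
bot.gripper_to(0.5); bot.wait(.2)
print(bot.current_force())
bot.move_linear([bx,by,260],rate=120)
save('scene','s2.png')
# look at coupling and spindle
m1=bot.camera_model('wrist'); print(bot.current_t())
bot.move_ptp([300,-320,170],rv(0))
mw=bot.camera_model('wrist');im=save('wrist','w3.png');np.save('w3.npy',mw,allow_pickle=True)
print(proj(mw,[415,-329,40]),bot.current_t())
s=cv2.imread('pics/s2.png')[140:290,180:380]
cv2.imwrite('pics/v3.png',np.vstack([cv2.resize(s,None,fx=2,fy=2)[:, :400].copy() if 0 else np.hstack([cv2.resize(s,(400,300)),cv2.resize(cv2.imread('pics/w3.png')[0:200,200:440],(360,300))])]))
E
```

```text
-5.40954471243591
158 -2.4363095316956085 [418.17764055 272.1185605  158.39041623] 14.0917
[-0.99213655 -0.27543183  0.91415311] [-0.04602946  0.44881046  0.04017399]
[0.45011612 0.68873147 0.37556721]
16.05
[333.56000602  46.93980257] 18.95
```

View pics/v3.png

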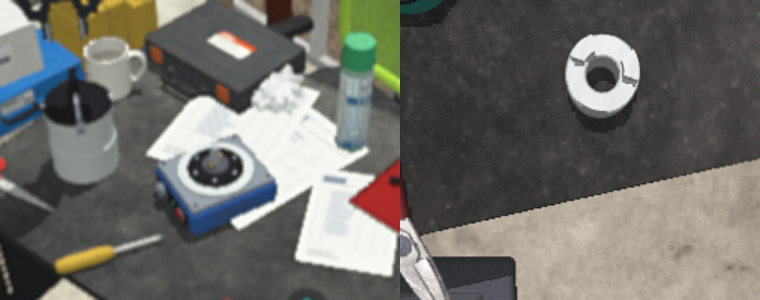

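The canister stands upright on the bare patch. The spray can is standing, and the spindle and its pin are now visible on the mixer. The coupling's top is centred at wrist pixel (335,48.7). I'll centre the coupling with two squeezes, grasp it, then look at the spindle.

```bash
python3 - <<'E'
from h import *
m=np.load('w3.npy',allow_pickle=True).item()
c=atz(m,335,48.7,40); ms=bot.camera_model('scene')
e=atz(ms,346.4,339.6,3); print('coup',c,'slot end',e,np.degrees(np.arctan2(*(e-c)[1::-1])))
x,y=c[:2]
bot.gripper_to(0.72,20)
bot.move_ptp([x,y,90],rv(0))
bot.move_linear([x,y,4],rate=100); print(bot.current_force())
bot.gripper_to(0.0,20); print(bot.current_finger_gap(),bot.current_force(),bot.current_tool_pos())
bot.gripper_to(0.72)
bot.move_linear([x,y,60],rate=150)
bot.move_ptp([x,y,60],rv(-np.pi/2))
bot.move_linear([x,y,4],rate=100)
bot.gripper_to(0.0,45); print(bot.current_finger_gap(),bot.current_force(),bot.current_tool_pos(),bot.current_t())
bot.move_linear([x,y,60],rate=100); print(bot.current_force(),bot.current_finger_gap())
bot.move_ptp([x,y,260],rv(-np.pi/2))
print(bot.current_t())
bot.move_ptp([532-10,55+140,260],rv(-np.pi/2))
mw=bot.camera_model('wrist');im=save('wrist','w4.png');np.save('w4.npy',mw,allow_pickle=True)
s=proj(mw,[532,55,114]);print(s,proj(mw,[532,55,78]),bot.current_t())
u,v=int(s[0]),int(s[1]);v0=max(0,v-60)
cv2.imwrite('pics/w4c.png',cv2.resize(cv2.imread('pics/w4.png')[v0:v0+120,u-80:u+80],None,fx=5,fy=5,interpolation=cv2.INTER_CUBIC));print('crop',u-80,v0)
E
```

```text
coup [ 413.71500631 -330.14275235   40.        ] slot end [ 409.13600974 -349.34424774    3.        ] -103.4128614480248
[0.29110999 0.70358423 0.28521615]
0.4615113957603184 [0.64087907 1.32324565 5.01459801] [ 414.22347438 -330.33685243    4.78912304]
0.4509421997107595 [-0.49431939  0.20784788  5.62693164] [ 414.37630113 -330.54045317    5.05723665] 24.5167
[ 0.37593664 -0.38833077 -1.97851445] 0.45397203446566187
26.0417
[310.01652571  17.42060582] [311.39513796  27.35395408] 28.025
crop 230 0
```

View pics/w4c.png

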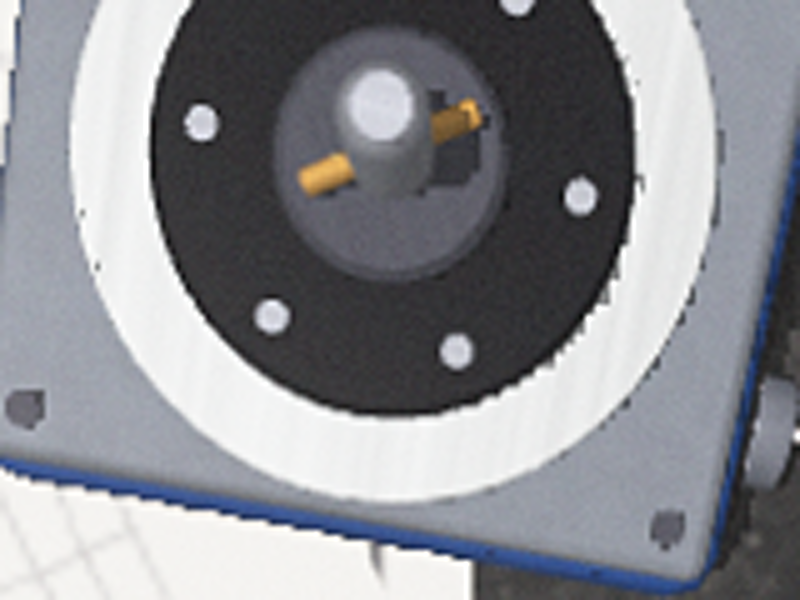

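The tip is centred at crop (381,104), the shoulder at (391,153), and the brass pin ends are at (308,180) and (476,112). I'll compute the position and pin angle, align the slot, then descend by feel.

```bash
python3 - <<'E'
from h import *
m=np.load('w4.npy',allow_pickle=True).item()
q=lambda x,y,z:atz(m,230+(x+.5)/5-.5,(y+.5)/5-.5,z)
t=q(381,104,114);s=q(391,153,78);a=q(306,180,83);b=q(478,112,83)
print('tip',t,'seat',s,'pin',a,b,(a+b)/2,np.linalg.norm(a-b)); pa=np.degrees(np.arctan2(*(b-a)[1::-1])); print('pin ang',pa)
c=(t+s)[:2]/2
d=(pa-77+90)%180-90; yaw=-np.pi/2+np.radians(d); print('turn',d)
bot.move_ptp([c[0],c[1],145],rv(yaw)) # underside z ~ TCP-4.5
bot.wait(.4); f0=np.array(bot.current_force()); print(c,f0,bot.current_t())
for z in np.arange(126,100,-2):
    bot.move_linear([c[0],c[1],z],rate=30)
    f=np.array(bot.current_force())-f0; print(z,np.round(f,1),np.round(bot.current_tool_pos(),1))
    if np.abs(f[:2]).max()>8 or f[2]>6: break
print(bot.current_t(),yaw)
E
```

```text
tip [535.46056301  57.21058938 114.        ] seat [535.33989848  57.40536234  78.        ] pin [550.70723983  62.87595697  83.        ] [519.3419146   51.60764773  83.        ] [535.02457721  57.24180235  83.        ] 33.328042546976334
pin ang -160.23866288137413
turn -57.238662881374125
[535.40023074  57.30797586] [-0.14002455  0.21128423 -0.96592783] 29.175
126 [ 1. -1. -0.] [535.5  57.3 126.1]
124 [-0.1 -0.4  0.5] [535.3  57.3 123.9]
122 [ 0.8 -0.2 -0.3] [535.3  57.3 121.8]
120 [-0.3 -0.5 -0.5] [535.3  57.3 119.8]
118 [-0.1 -1.3  0.2] [535.3  57.3 117.8]
116 [ 0.7 -0.3 -0.1] [535.3  57.2 115.8]
114 [-0.1 -0.3  0.2] [535.3  57.3 113.8]
112 [-0.   0.   0.6] [535.3  57.3 111.8]
110 [-0.2 -0.2  0.1] [535.3  57.3 109.8]
108 [ 0.5 -0.8 -0.6] [535.3  57.3 107.8]
106 [ 0.6 -0.1 -0.1] [535.3  57.3 105.8]
104 [-0.2 -0.7  0.3] [535.3  57.3 103.8]
102 [-0.  -0.6 -0.8] [535.3  57.3 101.9]
32.9583 -2.5697994535139395
```

```bash
cat >> h.py <<'E'
def down(c,z0,z1,f0,step=1.,fmax=6.,rate=25):
    for z in np.arange(z0,z1-1e-6,-step):
        bot.move_linear([c[0],c[1],z],rate=rate); f=np.array(bot.current_force())-f0
        if f[2]>fmax or np.abs(f[:2]).max()>12: break
    return z,f
E
python3 - <<'E'
from h import *
c=[535.4,57.3]; bot.wait(.2); f0=np.array(bot.current_force())
z,f=down(c,100,80,f0); print(z,np.round(f,1),bot.current_tool_pos(),bot.current_wrist_torque(),bot.current_finger_gap(),bot.current_t())
E
```

```text
82.0 [-2.9  4.4 10.1] [535.52274765  57.47939955  83.01857186] [1.89373312 1.14016114 0.14043453] 0.45711078746200107 37.9083
```

Contact came at TCP z 83.0. On the desk the TCP was at 5.0, so the underside is at 78.0, which is home (stopping on the pin would have been 7.5 mm higher). Next I release, retreat and verify.

```bash
python3 - <<'E'
from h import *
c=[535.4,57.3]
bot.move_linear([*c,83.2],rate=20); bot.gripper_to(0.72); bot.wait(.2); print(bot.current_force())
bot.move_linear([*c,170],rate=80)
bot.move_linear([440,57.3,260],rate=150)
bot.move_ptp([522,195,260],rv(-np.pi/2)); bot.wait(.2)
m=bot.camera_model('wrist'); im=save('wrist','w5.png'); s=save('scene','s5.png')
for z in (118,125.5): print(z,proj(m,[535.4,57.3,z]))
k=lambda p,y,x,h,w:cv2.resize(cv2.imread(p)[y:y+h,x:x+w],(400,300),interpolation=cv2.INTER_CUBIC)
cv2.imwrite('pics/v5.png',np.hstack([k('pics/w5.png',0,230,120,160),k('pics/s5.png',130,180,150,200)])); print(bot.current_t())
E
```

```text
[-0.41083275 -0.15287874  0.35763049]
118 [305.18003084  19.26350822]
125.5 [304.69829289  16.88768333]
42.0917
```

View pics/v5.png

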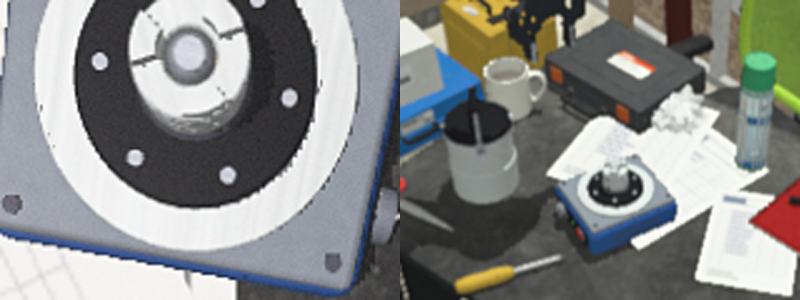

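The spindle tip shows inside the bore just below the jaws and no pin is exposed under the coupling. The canister is upright and the spray can is standing.

```bash
python3 -c "
from rig import bot
print(bot.hand_in())"
```

```text
the job is handed in; nothing more can be done
None
```

I handed the job in at about 42 s: the canister is upright on the bare desk to the left of the mixer, the small coupling is home on the shoulder with its slot over the pin (underside measured at 78 mm), and the spray can is still standing.

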